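# Photograph the delivery's temperature-logger cards

## Robot

A 7-joint arm with a two-finger parallel gripper is mounted at the origin on the work surface. World frame = base frame: x ahead of the robot, y to its left, z up, the work surface at z = 0. Lengths are in m, angles in rad, forces in N, time in s.
With the tool pointing down it reaches from about 0.4 to 0.85 m from the base axis. Payload 10.4 kg.
Tool frame: the origin (TCP) lies between the finger pads; the fingertips stand ahead of it and the grasp point (between the pads) lies 5 mm behind it (manip.tip_extent is the z of the fingertips in the tool frame, in m); z points along the fingers, y is the line along which they close (so a half turn about z gives the same grasp; the last joint's range is limited). The gripper opens to 85 mm and grips with 20 to 120 N. Pads are 22 mm wide; open, the fingers measure 114 mm over their backs; the gripper's body (76 mm by 85 mm) begins 54 mm behind the grasp point. The pads swing forward as they close: fully open they stand 13 mm farther back than shut.
Start: joints at [1.279, 0.332, -0.065, 1.46, 0.022, 1.35, -0.088], TCP at [0.166, -0.603, 0.245] pointing down, gripper open.
Joint ranges: [-2.6, 2.6], [-0.5, 2.12], [-1.47, 1.34], [0.16, 2.42], [-1.27, 4.41], [0.06, 2.06], [-2.6, 2.6]. Speed limits (rad/s): [2.22, 2.22, 2.79, 2.79, 3.14, 3.14, 3.14].

## Interface

Orientations are given as a unit quaternion [x, y, z, w].
In Python, from workcell import status, viewer, manip gives the robot as it stands.
- The arm moves only by the tool play_rows, never from a script. Its argument "plan" is one flat list of numbers, 7 for each row, row after row: the turn, a rotation vector about the tool's x, y, z in degrees, then the shift along the tool's x, y, z in m, then the opening, from 0 (shut) to 1 (fully open). In form: [ax, ay, az, dx, dy, dz, grip, ax, ay, az, dx, dy, dz, grip, ...]. A call has 1 to 20 rows; each row is the pose to reach, as a shift and turn from the pose commanded when the call began, along the tool's axes at that moment; what a row does not reach only later rows make up. A row lasts 1/8 s, in which the tool goes at most 62.5 mm and 10.7 degrees, less where a joint would pass 70% of its speed; a pose out of reach is approached as far as the arm can. A call with a gripper value outside its range is refused whole. The fingers move at their own pace and stop on an object; "squeeze" is the grip in N (left out, the last holds). Time passes only in rows, so rows that repeat a pose let the fingers close. It gives the time, the measured TCP pose, the force, the opening and the grip force at its end, in the units of the state.
- status.get_obs(): the state, without advancing time (a new reading comes with each control period).
- viewer.camera(name): name is "scene" or "top" or "wrist"; returns the picture (384x512x3 uint8, red, green, blue); there is no depth.
- viewer.camera_model(name): a dict with "fx", "fy", "cx", "cy" (pixels), "R" (3x3) and "t" (3): a world point X has camera coordinates R X + t. Camera axes: x right, y down, z forward; pixel columns grow to the right and rows downward; lengths in m; the calibration is good to about 2 mm. A picture is of the moment at which its call begins: read the wrist's pose just before it. camera_model takes no time and is no camera call; for the wrist camera it gives the pose at the moment of the call.
- manip.hand_in(): hands the job in; it is judged then, once.
The state is a dict: "clock": time; "joint_pos": joint angles; "joint_velocities": joint speeds; "tau": joint torques, N m; "position": TCP position; "ee_rot": TCP orientation; "ft_force": force on the tool from outside, world axes, zero at the start; "torque": the same for the moment, N m; "grip_width": opening from 0.0 (shut) to 1.0 (fully open); "grasp_force": force on a finger pad.
Only numpy, scipy, OpenCV 4.12 (cv2) and the standard library are available. Lean on these libraries where they do the work, as an engineer would, in place of code of your own. Each camera call takes 0.05 s, during which the arm holds its last target. There are 200 camera calls.

## Task

Make the receiving photograph of this delivery: take every temperature-logger card out of the lanes of the card tray on top of the cartons (they lie too flat and close to be picked up until drawn part of the way over its open front edge) and lay each, face up, on a raised rest of its own on the copy stand. With all of them in place press the camera release to its half-way stop, keep it there for about a second while the camera focuses, then press it fully down; do not fire it fully while any card is not lying on its rest. Afterwards put all the cards flat in the white document tray, face up, and leave the other things on the bench as they are.

Things in the scene. Friction and masses are not known exactly. Their poses are not given: they have to be found in the camera images.
- cartons: Two stacked flat white vial cartons, 250 (x) x 270 (y) x 80 mm high, heavy and fixed, with a dark three-lane card tray fixed on top (floor 4 mm thick). Origin: centre of the underside; x points away from the robot. Lanes run along x, centred at y = -68, 0, +68 mm, 62 mm wide between dividers 10 mm high, open at the front. Marker pen and tape roll lie on the carton behind the tray.
- tray_edge (a point): Middle of the open front edge of the card tray's floor (towards the robot, running along y of the cartons, flush with the cartons' front face, x = -125 mm), on the floor's upper face, 84 mm above the bench; axes as the cartons'. Cards can be drawn past it; below it the front is a plain wall down to the bench.
- card_1: Temperature-logger card, stiff pale grey plastic, 110 (x) x 54 (y) x 2.4 mm, 24 to 42 g, dark display on its face. Origin: centre of its underside, z out of the face; starts face up, lengthwise in a lane, no room for fingers beside it. A fingertip pressing 5 to 20 N drags it along; with 40 mm past the tray's edge it can be gripped across its width. May be absent (None): 2 or 3 present.
- card_2: Temperature-logger card, stiff pale grey plastic, 110 (x) x 54 (y) x 2.4 mm, 24 to 42 g, dark display on its face. Origin: centre of its underside, z out of the face; starts face up, lengthwise in a lane, no room for fingers beside it. A fingertip pressing 5 to 20 N drags it along; with 40 mm past the tray's edge it can be gripped across its width. May be absent (None): 2 or 3 present.
- card_3: Temperature-logger card, stiff pale grey plastic, 110 (x) x 54 (y) x 2.4 mm, 24 to 42 g, dark display on its face. Origin: centre of its underside, z out of the face; starts face up, lengthwise in a lane, no room for fingers beside it. A fingertip pressing 5 to 20 N drags it along; with 40 mm past the tray's edge it can be gripped across its width. May be absent (None): 2 or 3 present.
- stand: Copy stand, fixed: grey base plate 12 mm thick, three black raised card rests side by side, a column with a camera behind them (beyond x = +150 mm, up to 0.35 m high), the camera release at its left. Origin: underside, below the middle rest; x points to the column. Rests: 130 (x) x 34 (y) mm, 30 mm above the plate, a 4 mm lip at each end, 122 mm between lips; a card overhangs 10 mm each side.
- rest_1 (a point): Centre of the top face of the rest at y = +90 mm of the stand, 42 mm above the bench; axes as the stand's. A card lies lengthwise (along x, either end first, within 0.12 rad) flat on it, its centre within 10 mm. Any card, any rest.
- rest_2 (a point): Centre of the top face of the rest at y = 0 mm of the stand, 42 mm above the bench; axes as the stand's. A card lies lengthwise (along x, either end first, within 0.12 rad) flat on it, its centre within 10 mm. Any card, any rest.
- rest_3 (a point): Centre of the top face of the rest at y = -90 mm of the stand, 42 mm above the bench; axes as the stand's. A card lies lengthwise (along x, either end first, within 0.12 rad) flat on it, its centre within 10 mm. Any card, any rest.
- release_top (a point): Centre of the top of the grey camera-release button, 34 mm across, on the left of the stand (at x = -20, y = +170 mm of the stand), 56 mm above the bench when up; moves down with the button. Push straight down.
- release_half (a joint): First stage of the release, m: 0 up, 0.006 at the half-way stop. Needs 1.2 N to start, 3 N at the stop. It counts as half-pressed above 0.0042 with the second stage below 0.0018.
- release_full (a joint): Second stage of the release, m: 0 until pressed harder, 0.006 fully down (12 mm in all). Needs 8 N to start and 11 N to bottom; counts as fully down above 0.0042. Both stages spring up when let go.
- file_tray: White plastic document tray, loose on the bench: open box 180 (x) x 126 (y) x 30 mm high outside, walls and floor 4 mm, 360 to 590 g, empty at first. Origin: centre of its underside. All cards go in it flat, long side along its x, one on another if you like. It may get knocked aside.
- sanitiser: Bystander: white sanitiser bottle, 60 mm across, 170 mm high, standing behind the tray. Origin: centre of its underside. Leave it alone.
- marker: Bystander: marker pen, 130 mm long, 16 mm thick, lying across the rear half of the carton stack. Leave it alone.
- vial_rack: Bystander: white block 75 x 130 mm with purple-capped vials, 45 mm high, on the bench in front of the carton stack. Origin: centre of its underside. Leave it alone.
- tape: Bystander: roll of tape, 70 mm across, 20 mm high, lying on the rear left of the carton stack. Origin: centre of its underside. Leave it alone.
- diluent: Bystander: small capped glass jar, 38 mm across, 70 mm high, behind the stand's release. Origin: centre of its underside. Leave it alone.
Things that resemble listed ones, but are neither listed nor needed, are in the scene too. What is shaped like the card_3 but yellow is not meant.

How it is judged:
On the way, in this order (a step that is already met when the one before it is completed fails the run):
1. every card lies face up on a rest of its own, let go and still ((horizontal distance between card_1 and rest_1 below 0.01 m or horizontal distance between card_1 and rest_2 below 0.01 m or horizontal distance between card_1 and rest_3 below 0.01 m) and z of card_1 in the frame of stand between 0.039 and 0.0436 m and angle between the x axis of each of card_1, card_2, card_3 and the x axis of stand, either way round below 0.12 rad and angle between each of card_1, card_2, card_3's own z axis and vertical below 0.08 rad and (horizontal distance between card_2 and rest_1 below 0.01 m or horizontal distance between card_2 and rest_2 below 0.01 m or horizontal distance between card_2 and rest_3 below 0.01 m) and z of card_2 in the frame of stand between 0.039 and 0.0436 m and (horizontal distance between card_3 and rest_1 below 0.01 m or horizontal distance between card_3 and rest_2 below 0.01 m or horizontal distance between card_3 and rest_3 below 0.01 m) and z of card_3 in the frame of stand between 0.039 and 0.0436 m and horizontal distance between card_1 and card_2 above 0.06 m and horizontal distance between each of card_1, card_2 and card_3 above 0.06 m and linear speed of each of card_1, card_2, card_3 below 0.02 m/s and contact force between the fingers and card_1 below 0.1 N and contact force between the fingers and card_2 below 0.1 N and contact force between the fingers and card_3 below 0.1 N), for 0.3 s.
2. with all cards on their rests the release is held at its half-way stop for 0.7 s or more ((horizontal distance between card_1 and rest_1 below 0.01 m or horizontal distance between card_1 and rest_2 below 0.01 m or horizontal distance between card_1 and rest_3 below 0.01 m) and z of card_1 in the frame of stand between 0.039 and 0.0436 m and angle between the x axis of each of card_1, card_2, card_3 and the x axis of stand, either way round below 0.12 rad and angle between each of card_1, card_2, card_3's own z axis and vertical below 0.08 rad and (horizontal distance between card_2 and rest_1 below 0.01 m or horizontal distance between card_2 and rest_2 below 0.01 m or horizontal distance between card_2 and rest_3 below 0.01 m) and z of card_2 in the frame of stand between 0.039 and 0.0436 m and (horizontal distance between card_3 and rest_1 below 0.01 m or horizontal distance between card_3 and rest_2 below 0.01 m or horizontal distance between card_3 and rest_3 below 0.01 m) and z of card_3 in the frame of stand between 0.039 and 0.0436 m and horizontal distance between card_1 and card_2 above 0.06 m and horizontal distance between each of card_1, card_2 and card_3 above 0.06 m and value of joint release_half above 0.0042 m and value of joint release_full below 0.0018 m), for 0.7 s.
3. with all cards still on their rests the release is pressed fully down ((horizontal distance between card_1 and rest_1 below 0.01 m or horizontal distance between card_1 and rest_2 below 0.01 m or horizontal distance between card_1 and rest_3 below 0.01 m) and z of card_1 in the frame of stand between 0.039 and 0.0436 m and angle between the x axis of each of card_1, card_2, card_3 and the x axis of stand, either way round below 0.12 rad and angle between each of card_1, card_2, card_3's own z axis and vertical below 0.08 rad and (horizontal distance between card_2 and rest_1 below 0.01 m or horizontal distance between card_2 and rest_2 below 0.01 m or horizontal distance between card_2 and rest_3 below 0.01 m) and z of card_2 in the frame of stand between 0.039 and 0.0436 m and (horizontal distance between card_3 and rest_1 below 0.01 m or horizontal distance between card_3 and rest_2 below 0.01 m or horizontal distance between card_3 and rest_3 below 0.01 m) and z of card_3 in the frame of stand between 0.039 and 0.0436 m and horizontal distance between card_1 and card_2 above 0.06 m and horizontal distance between each of card_1, card_2 and card_3 above 0.06 m and value of joint each of release_half, release_full above 0.0042 m), for 0.05 s.
At the end, for the whole second after the job is handed in: Every card lies flat (within 0.2 rad) and face up inside the document tray, at rest and let go, one on another or side by side; the tray stands level on the bench; the release is up again (each stage less than 1.5 mm down) (x of card_1 in the frame of file_tray between -0.04 and 0.04 m and y of card_1 in the frame of file_tray between -0.04 and 0.04 m and z of card_1 in the frame of file_tray between 0 and 0.02 m and angle between each of card_1, card_2, card_3's own z axis and vertical below 0.2 rad and linear speed of each of card_1, card_2, card_3 below 0.02 m/s and x of card_2 in the frame of file_tray between -0.04 and 0.04 m and y of card_2 in the frame of file_tray between -0.04 and 0.04 m and z of card_2 in the frame of file_tray between 0 and 0.02 m and x of card_3 in the frame of file_tray between -0.04 and 0.04 m and y of card_3 in the frame of file_tray between -0.04 and 0.04 m and z of card_3 in the frame of file_tray between 0 and 0.02 m and value of joint each of release_half, release_full below 0.0015 m and angle between file_tray's own z axis and vertical below 0.1 rad and height (world z) of file_tray below 0.01 m); the robot touches nothing.
It fails at once if the release is pressed fully down while a card is not lying on a rest (value of joint release_full above 0.0042 m and (not ((horizontal distance between card_1 and rest_1 below 0.01 m or horizontal distance between card_1 and rest_2 below 0.01 m or horizontal distance between card_1 and rest_3 below 0.01 m) and z of card_1 in the frame of stand between 0.039 and 0.0436 m and angle between the x axis of card_1 and the x axis of stand, either way round below 0.12 rad and angle between card_1's own z axis and vertical below 0.08 rad) or not ((horizontal distance between card_2 and rest_1 below 0.01 m or horizontal distance between card_2 and rest_2 below 0.01 m or horizontal distance between card_2 and rest_3 below 0.01 m) and z of card_2 in the frame of stand between 0.039 and 0.0436 m and angle between the x axis of card_2 and the x axis of stand, either way round below 0.12 rad and angle between card_2's own z axis and vertical below 0.08 rad) or not ((horizontal distance between card_3 and rest_1 below 0.01 m or horizontal distance between card_3 and rest_2 below 0.01 m or horizontal distance between card_3 and rest_3 below 0.01 m) and z of card_3 in the frame of stand between 0.039 and 0.0436 m and angle between the x axis of card_3 and the x axis of stand, either way round below 0.12 rad and angle between card_3's own z axis and vertical below 0.08 rad))).
It fails at once if a bystander (bottle, pen, vial rack, tape, jar) is shifted by more than 40 mm or tipped over (distance of any of sanitiser, marker, vial_rack, tape, diluent from where it was at the start of the episode above 0.04 m or angle between any of sanitiser, vial_rack, tape, diluent's own z axis and vertical above 0.4 rad).
Of card_1, card_2, card_3 only 2 to 3 are there at a start; the rules pass over those that are not, and their reading is None.
At some moment in a run one of file_tray may be knocked a few centimetres aside while the robot is not near it.
It also fails if it takes over 210 s, if anything falls off the work surface, if the arm or the gripper's body presses on something with over 40 N, if the wrist force passes 120 N, or if a joint passes its speed limit or range.

## Working session

There is one attempt and no reset: what is moved stays moved. The work goes in short steps, Python scripts to look and compute and a tool call to move; the robot and the scene stay as the last step left them, time stands still between calls to the robot, and variables do not carry over. Pictures are saved under pics/ and viewed, at most 14 in all, crops included, and the job is handed in when it is done.

Besides the shell and the picture viewer there is one more tool, called as name(argument=value, ...) on one line, values as JSON. play_rows: Moves the arm, as the interface text tells. Its arguments: {"type":"object","properties":{"plan":{"type":"array","items":{"type":"number"}},"squeeze":{"type":"number"}},"required":["plan"]}

```bash
mkdir -p pics; ls; cat > h.py <<'E'
import numpy as np, cv2
from scipy.spatial.transform import Rotation as Ro
from workcell import status, viewer, manip
def snap(name,fn):
    m=viewer.camera_model(name); im=viewer.camera(name)
    cv2.imwrite('pics/'+fn+'.png',im[:,:,::-1]); return im,m
def ray(m,u,v,z):
    R=np.array(m['R']);t=np.array(m['t']);c=-R.T@t
    d=R.T@np.array([(u-m['cx'])/m['fx'],(v-m['cy'])/m['fy'],1.]);return c+d*(z-c[2])/d[2]
def proj(m,X):
    p=np.array(m['R'])@np.array(X)+np.array(m['t']);return p[0]/p[2]*m['fx']+m['cx'],p[1]/p[2]*m['fy']+m['cy']
E
python3 - <<'E'
from h import *
print(status.get_obs(), manip.tip_extent)
a,m1=snap('top','top0');b,m2=snap('scene','sc0')
for m in(m1,m2): print(m)
cv2.imwrite('pics/top0b.png',cv2.resize(a[:,:,::-1],(800,600),interpolation=cv2.INTER_CUBIC))
cv2.imwrite('pics/sc0b.png',cv2.resize(b[:,:,::-1],(800,600),interpolation=cv2.INTER_CUBIC))
np.savez('cams',a=a,b=b)
E
```

```text
pics
{'clock': 0.0, 'joint_pos': array([ 1.27938304,  0.33289061, -0.06469187,  1.46096363,  0.02162485,
        1.34987514, -0.08851205]), 'joint_velocities': array([-1.05123273e-03, -1.34723990e-03,  4.27603291e-05,  9.73515967e-04,
       -1.13933741e-03,  1.16203385e-03, -8.04631542e-04]), 'tau': array([ 3.59342475e-04, -6.25457597e+01,  4.92022466e-02, -3.91610348e+01,
        1.60805258e-02,  9.87332140e-03,  6.08630117e-06]), 'position': array([ 0.16588079, -0.60221459,  0.24449354]), 'ee_rot': array([ 9.90980278e-01,  1.34005857e-01, -1.42486104e-04, -7.06013565e-04]), 'ft_force': array([-0.479755  , -0.28720795,  0.77419902]), 'torque': array([-0.00143898,  0.00409729, -0.07291988]), 'grasp_force': 0.0, 'grip_width': 1.0035294695673633} 0.014
{'fx': 400.4136699765609, 'fy': 400.4136699765609, 'cx': 256.1880929268237, 'cy': 183.81519030785816, 'R': array([[-0.02521261, -0.99963275,  0.00993466],
       [-0.98263426,  0.02295395, -0.18412772],
       [ 0.18383206, -0.01440448, -0.98285212]]), 't': array([0.03999799, 0.51286331, 1.22699868])}
{'fx': 434.0779148292769, 'fy': 434.0779148292769, 'cx': 253.074141338865, 'cy': 185.08355548961865, 'R': array([[-0.29886866,  0.95423765, -0.0103936 ],
       [ 0.7677742 ,  0.23397121, -0.59647317],
       [-0.56674536, -0.18624707, -0.80256572]]), 't': array([ 0.1018548 , -0.3413628 ,  1.55991405])}
```

View pics/top0b.png

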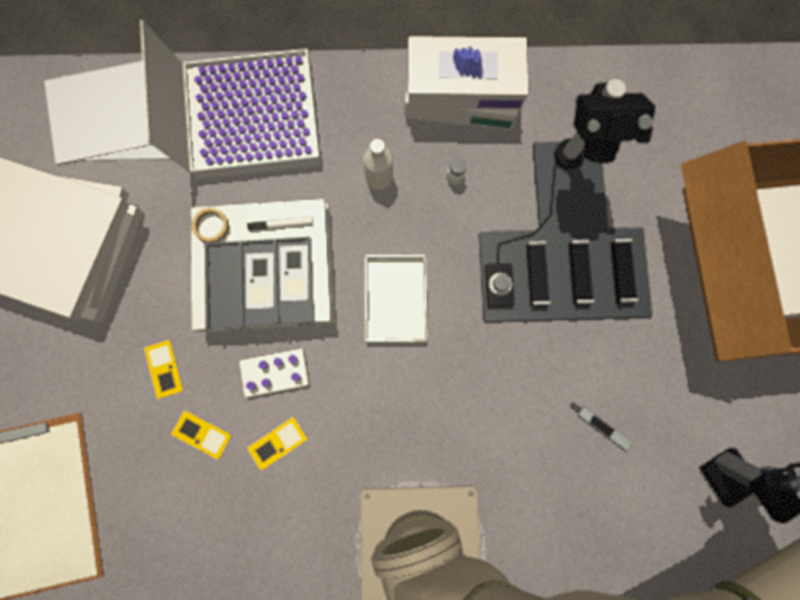

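View pics/sc0b.png

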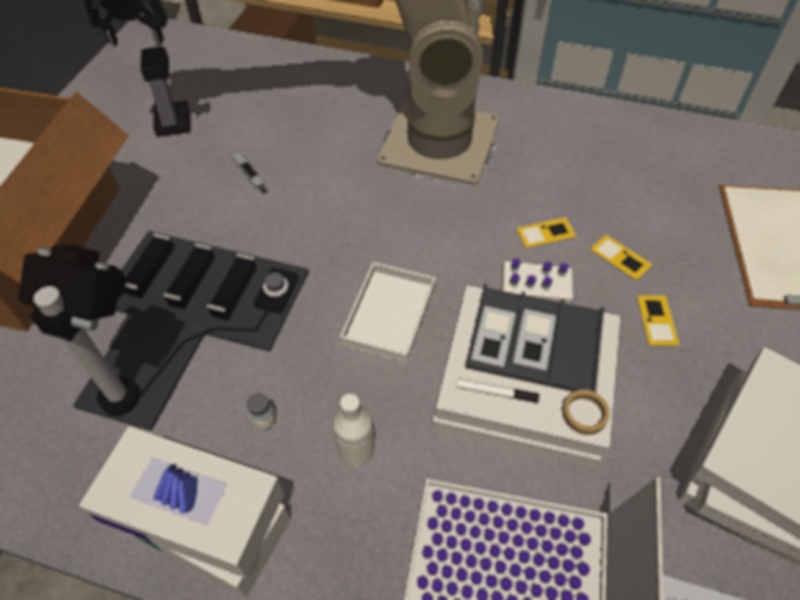

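```bash
python3 - <<'E'
from h import *
d=np.load('cams.npz');a=d['a'];b=d['b']
m=viewer.camera_model('top');ms=viewer.camera_model('scene')
S=512/800
def rect(im,m,box,z,cond,nm,hull=True):
    x0,y0,x1,y1=[int(v*S) for v in box]
    g=im[y0:y1,x0:x1].astype(int)
    mk=cond(g).astype(np.uint8)
    c=max(cv2.findContours(mk,cv2.RETR_EXTERNAL,cv2.CHAIN_APPROX_NONE)[0],key=cv2.contourArea)[:,0,:]+[x0,y0]
    P=np.array([ray(m,u,v,z)[:2] for u,v in c])
    r=cv2.minAreaRect((P*1000).astype(np.float32)); print(nm,[np.round(q,1) for q in r])
br=lambda t:(lambda g:g.min(2)>t); dk=lambda t:(lambda g:g.max(2)<t)
rect(a,m,(246,240,277,318),.0864,br(105),'cardmid top')
rect(a,m,(278,235,312,310),.0864,br(105),'cardright top')
rect(a,m,(355,245,440,355),.03,br(150),'tray top')
for i,bx in enumerate([(518,235,556,312),(562,235,598,310),(604,233,642,308)]): rect(a,m,bx,.044,dk(32),'rest%d top'%(i+1))
rect(a,m,(480,255,520,312),.056,br(100),'release top')
rect(b,ms,(255,265,295,300),.056,br(100),'release sc')
rect(a,m,(196,236,322,335),.088,dk(85),'ctray top')
rect(b,ms,(470,300,515,370),.0864,br(105),'cardright sc')
rect(b,ms,(514,305,556,375),.0864,br(105),'cardmid sc')
rect(b,ms,(335,255,445,365),.03,br(140),'tray sc')
# intensities
for bx in [(246,240,277,318),(518,235,556,312)]:
    x0,y0,x1,y1=[int(v*S) for v in bx]; print(a[y0:y1:3,x0:x1:2].mean(2).astype(int))
print([np.round(ray(m,u*S,v*S,.084),3) for u,v in ((206,329),(312,323),(203,238),(312,238))])
print([np.round(ray(m,u*S,v*S,.05),3) for u,v in ((240,363),(302,350),(309,382),(247,398))],'rack')
E
```

```text
cardmid top [array([533.6, 304.6]), array([156.5,  59.1]), np.float64(0.7)]
cardright top [array([544.6, 240.1]), array([150.3,  65.6]), np.float64(0.1)]
tray top [array([498.1,  38.1]), array([129.9, 182.9]), np.float64(88.7)]
rest1 top [array([ 592.3, -240.2]), array([2.3, 4.7]), np.float64(43.3)]
rest2 top [array([ 535.4, -328.4]), array([ 13. , 124.7]), np.float64(87.9)]
rest3 top [array([ 535. , -431.3]), array([ 39. , 128.2]), np.float64(89.9)]
release top [array([ 518.1, -174.7]), array([44.7, 42. ]), np.float64(88.7)]
release sc [array([ 537.7, -168.3]), array([30.4, 43.9]), np.float64(33.6)]
ctray top [array([461.7, 403.1]), array([49.4,  3. ]), np.float64(1.8)]
cardright sc [array([539.6, 235.7]), array([113. ,  55.8]), np.float64(1.7)]
cardmid sc [array([525.7, 302.7]), array([113.5,  56.1]), np.float64(1.5)]
tray sc [array([496.3,  35. ]), array([127.2, 182.9]), np.float64(89.5)]
[[205 194 193 182 178 169 148 144 137 149]
 [ 71  83 104 103 101 103 101 102 103 115]
 [118 117 115 115 118 119 116 113 118 118]
 [154 179 188 199 198 202 206 205 209 141]
 [182 224 198 185 183 1
[... 951 characters left out ...]
 90  92  74  28  40  39  35  44  45  84  88]
 [ 94  91  91  78  27  40  40  42  36  42  84  88]
 [ 87  91  92  78  32  37  39  40  39  43  84  87]
 [ 93  90  89  81  34  35  42  45  41  41  77  87]
 [ 91  93  92  83  39  41  40  38  38  40  70  88]
 [ 93  91  92  90  43  36  41  44  44  40  69  87]
 [ 94  93  90  90  46  64  94 104 106 105 106  91]
 [ 94  89  90  91  54  53  71  61  65  66  86  84]
 [ 91  90  92  92  80  56  56  57  53  55  84  87]]
[array([0.433, 0.408, 0.084]), array([0.44 , 0.202, 0.084]), array([0.616, 0.42 , 0.084]), array([0.611, 0.202, 0.084])]
[array([0.368, 0.349, 0.05 ]), array([0.391, 0.227, 0.05 ]), array([0.327, 0.213, 0.05 ]), array([0.299, 0.334, 0.05 ])] rack
```

```bash
python3 - <<'E'
from h import *
d=np.load('cams.npz');a=d['a'];b=d['b']
m=viewer.camera_model('top');ms=viewer.camera_model('scene')
S=512/800
def rect(im,m,box,z,cond,nm):
    x0,y0,x1,y1=[int(v*S) for v in box]
    g=im[y0:y1,x0:x1].astype(int)
    mk=cond(g).astype(np.uint8)
    c=max(cv2.findContours(mk,cv2.RETR_EXTERNAL,cv2.CHAIN_APPROX_NONE)[0],key=cv2.contourArea)[:,0,:]+[x0,y0]
    P=np.array([ray(m,u,v,z)[:2] for u,v in c])
    r=cv2.minAreaRect((P*1000).astype(np.float32)); print(nm,[np.round(q,1) for q in r])
br=lambda t:(lambda g:g.mean(2)>t); dk=lambda t:(lambda g:g.mean(2)<t)
rect(a,m,(240,248,280,318),.0864,br(155),'cardmid top')
rect(a,m,(276,241,314,310),.0864,br(155),'cardright top')
for i,bx in enumerate([(520,247,556,300),(563,247,598,300),(606,244,642,300)]): rect(a,m,bx,.042,dk(62),'rest%d top'%(i+1))
for i,bx in enumerate([(205,250,260,325),(158,238,220,305),(115,230,180,295)]): rect(b,ms,bx,.042,dk(62),'rest%d sc'%(i+1))
rect(a,m,(485,262,518,300),.056,br(130),'release top')
rect(b,ms,(258,268,292,298),.056,br(130),'release sc')
def crop(im,bx,k):
    x0,y0,x1,y1=[int(v*S) for v in bx]; return cv2.resize(im[y0:y1,x0:x1,::-1],None,fx=k,fy=k,interpolation=cv2.INTER_NEAREST)
p=crop(a,(185,225,335,345),6)
q=crop(a,(470,220,660,330),6)
h=max(p.shape[0],q.shape[0]);w=max(p.shape[1],q.shape[1])
o=np.zeros((h,w,3),np.uint8);o[:p.shape[0],:p.shape[1]]=p
o2=np.zeros((h,w,3),np.uint8);o2[:q.shape[0],:q.shape[1]]=q
f=np.vstack([o,o2]);f=cv2.resize(f,None,fx=.6,fy=.6);print(f.shape);cv2.imwrite('pics/c1.png',f)
E
```

```text
cardmid top [array([527.3, 305.7]), array([111.3,  55.4]), np.float64(1.2)]
cardright top [array([542.1, 238.2]), array([113.5,  55.4]), np.float64(0.6)]
rest1 top [array([ 539. , -253.8]), array([110. ,  39.9]), np.float64(1.2)]
rest2 top [array([ 537.4, -343.3]), array([108.8,  42.8]), np.float64(0.2)]
rest3 top [array([ 538.8, -432.6]), array([115.6,  46.2]), np.float64(0.4)]
rest1 sc [array([ 546.2, -258.1]), array([185.7, 102.5]), np.float64(24.3)]
rest2 sc [array([ 537.4, -353.8]), array([175.8, 115.7]), np.float64(26.3)]
rest3 sc [array([ 546.9, -434.6]), array([160.6, 120.3]), np.float64(28.2)]
release top [array([ 516.5, -173.3]), array([41.7, 38.8]), np.float64(88.7)]
release sc [array([ 539.2, -167.5]), array([22.5, 40.6]), np.float64(27.3)]
(547, 439, 3)
```

View pics/c1.png

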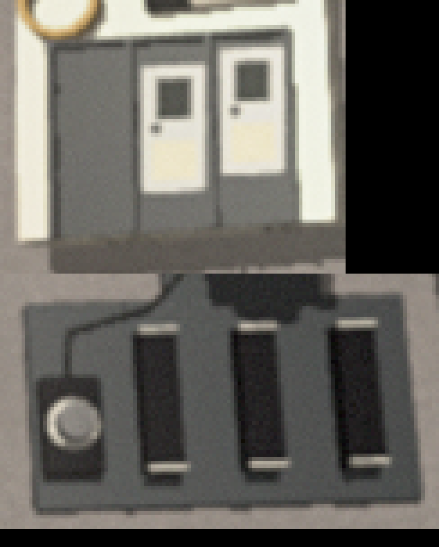

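```bash
python3 - <<'E'
from h import *
d=np.load('cams.npz');a=d['a'].astype(float);m=viewer.camera_model('top')
S=512/800
# box in f-crop coordinates -> original px: f px /(6*.6) + x0
X0,Y0=int(470*S),int(220*S)
ho=547/2
def lip(bx):
    x0,x1=[int(X0+v/3.6) for v in (bx[0],bx[2])];y0,y1=[int(Y0+(v-ho)/3.6) for v in (bx[1],bx[3])]
    g=np.clip(a[y0:y1+1,x0:x1+1].mean(2)-110,0,None);v,u=np.mgrid[y0:y1+1,x0:x1+1]
    return ray(m,(g*u).sum()/g.sum(),(g*v).sum()/g.sum(),.046)[:2]
for f,n in (((130,318,190,340),(140,455,198,480)),((225,315,285,340),(240,450,298,477)),((328,312,385,338),(342,450,398,475))):
    F,N=lip(f),lip(n);D=F-N;print(F,N,'mid',(F+N)/2,'len',np.hypot(*D),'yaw',np.degrees(np.arctan2(D[1],D[0])))
E
```

```text
[ 0.60344365 -0.25658218] [ 0.47648016 -0.25844683] mid [ 0.5399619 -0.2575145] len 0.12697717808081194 yaw 0.8414115063392742
[ 0.60324935 -0.34509391] [ 0.47748543 -0.34774638] mid [ 0.54036739 -0.34642015] len 0.12579189090449933 yaw 1.2082389850886308
[ 0.60399115 -0.43739897] [ 0.47830527 -0.44009386] mid [ 0.54114821 -0.43874641] len 0.12571476687277514 yaw 1.2283147609961078
```

```bash
cat >> h.py <<'E'
def rel(xyz,yaw,cmd=None):
    """shift along tool axes and tool-z turn (deg) from the present pose to a tool-down pose"""
    o=status.get_obs();p=np.array(o['position']) if cmd is None else np.array(cmd)
    R=Ro.from_quat(o['ee_rot']);T=Ro.from_euler('z',yaw,degrees=True)*Ro.from_euler('x',180,degrees=True)
    return np.round((R.inv()*T).as_rotvec(degrees=True),2),np.round(R.inv().apply(np.array(xyz)-p),4)
def st():
    o=status.get_obs();e=Ro.from_quat(o['ee_rot'])*Ro.from_euler('x',180,degrees=True)
    print(o['clock'],np.round(o['position'],4),np.round(e.as_euler('zyx',degrees=True),2),np.round(o['ft_force'],1),round(o['grip_width'],3),round(o['grasp_force'],1))
E
python3 - <<'E'
from h import *
st()
print(rel((.5,-.15,.3),1.2),rel((.545,.304,.2),1.2))
E
```

```text
0.1 [ 0.1659 -0.6023  0.2446] [15.4   0.02  0.07] [ 0.4 -0.5 -0.4] 0.999 0.0
(array([-7.00e-02,  1.00e-02,  1.42e+01]), array([ 0.4422, -0.3474, -0.055 ])) (array([-7.00e-02,  1.00e-02,  1.42e+01]), array([ 0.6062, -0.773 ,  0.0456]))
```

play_rows(plan=[0,0,14.2,0.442,-0.347,-0.055,0,0,0,14.2,0.442,-0.347,-0.055,0,0,0,14.2,0.442,-0.347,-0.055,0,0,0,14.2,0.442,-0.347,-0.055,0,0,0,14.2,0.442,-0.347,-0.055,0,0,0,14.2,0.442,-0.347,-0.055,0,0,0,14.2,0.442,-0.347,-0.055,0,0,0,14.2,0.442,-0.347,-0.055,0,0,0,14.2,0.442,-0.347,-0.055,0,0,0,14.2,0.442,-0.347,-0.055,0,0,0,14.2,0.606,-0.773,0.046,0,0,0,14.2,0.606,-0.773,0.046,0,0,0,14.2,0.606,-0.773,0.046,0,0,0,14.2,0.606,-0.773,0.046,0,0,0,14.2,0.606,-0.773,0.046,0,0,0,14.2,0.606,-0.773,0.046,0,0,0,14.2,0.606,-0.773,0.046,0,0,0,14.2,0.606,-0.773,0.046,0,0,0,14.2,0.606,-0.773,0.046,0,0,0,14.2,0.606,-0.773,0.046,0])

```text
clock: 2.6
position: [0.5455, 0.302, 0.199]
ee_rot: [1.0, 0.01, -0.0, 0.001]
ft_force: [0.6, -0.2, -1.0]
grip_width: 0.002
grasp_force: 0.0
```

play_rows(plan=[0,0,0,0,-0.002,0.05,0,0,0,0,0,-0.002,0.08,0,0,0,0,0,-0.002,0.092,0,0,0,0,0,-0.002,0.096,0,0,0,0,0,-0.002,0.098,0,0,0,0,0,-0.002,0.099,0,0,0,0,0,-0.002,0.1,0,0,0,0,0,-0.002,0.1,0])

```text
clock: 3.6
position: [0.5453, 0.3059, 0.1006]
ee_rot: [1.0, 0.01, 0.001, -0.0]
ft_force: [-2.2, -0.7, 6.6]
grip_width: 0.004
grasp_force: 3.5
```

```bash
python3 - <<'E'
from h import *
a,m=snap('wrist','w1'); st()
E
```

```text
3.65 [0.5453 0.3059 0.1006] [ 1.2  -0.08  0.01] [-2.4 -0.8  6.7] 0.003 3.5
```

View pics/w1.png

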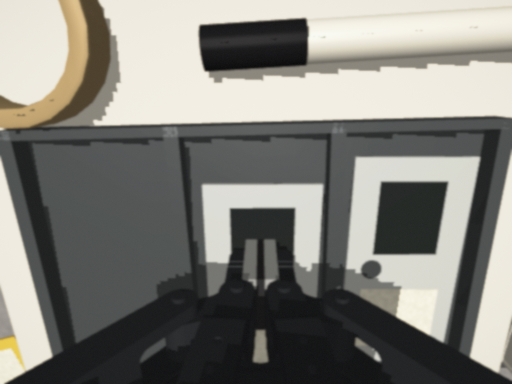

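play_rows(plan=[0,0,0,0,0,0.001,0,0,0,0,-0.004,0,0.001,0,0,0,0,-0.01,0,0.001,0,0,0,0,-0.018,0,0.001,0,0,0,0,-0.026,0,0.001,0,0,0,0,-0.034,0,0.001,0,0,0,0,-0.04,0,0.001,0,0,0,0,-0.04,0,0.001,0])

```text
clock: 4.65
position: [0.5061, 0.3058, 0.1006]
ee_rot: [1.0, 0.011, 0.002, -0.001]
ft_force: [-1.2, -0.7, 11.9]
grip_width: 0.0
grasp_force: 5.8
```

```bash
python3 - <<'E'
from h import *
a,m=snap('wrist','w2'); st()
E
```

```text
4.7 [0.506  0.3058 0.1005] [ 1.21 -0.2   0.09] [-0.5 -0.5 12.2] -0.006 6.0
```

View pics/w2.png

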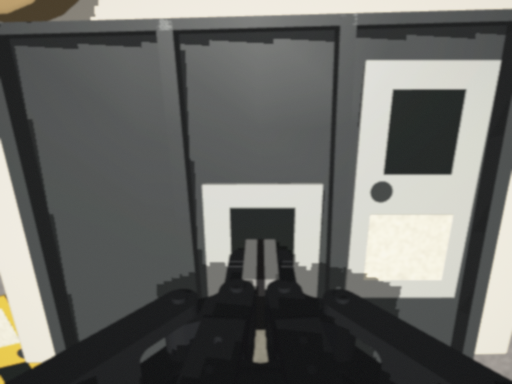

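play_rows(plan=[0,0,0,-0.004,0,0,0,0,0,0,-0.01,0,0,0,0,0,0,-0.018,0,0,0,0,0,0,-0.026,0,0,0,0,0,0,-0.033,0,0,0,0,0,0,-0.039,0,0,0,0,0,0,-0.039,0,0,0,0,0,0,-0.039,0,-0.01,0,0,0,0,-0.039,0,-0.06,0.5,0,0,0,-0.1,0,-0.1,0.95,0,0,0,-0.15,0,-0.15,0.95,0,0,0,-0.15,0,-0.15,0.95,0,0,0,-0.15,0,-0.15,0.95])

```text
clock: 6.32
position: [0.3548, 0.3021, 0.2497]
ee_rot: [1.0, 0.011, 0.002, 0.0]
ft_force: [1.2, 0.8, 0.4]
grip_width: 0.952
grasp_force: 0.0
```

```bash
python3 - <<'E'
from h import *
st();a,m=snap('wrist','w3')
g=cv2.cvtColor(a,cv2.COLOR_RGB2GRAY)
t,mt=snap('scene','s3')
x0,y0,x1,y1=290,180,410,260
cv2.imwrite('pics/v3.png',np.vstack([cv2.resize(a[:,:,::-1],(400,300)),cv2.resize(t[y0:y1,x0:x1,::-1],(400,266))]))
E
```

```text
6.325 [0.3548 0.3021 0.2497] [ 1.25 -0.2  -0.  ] [1.2 0.8 0.4] 0.952 0.0
```

View pics/v3.png

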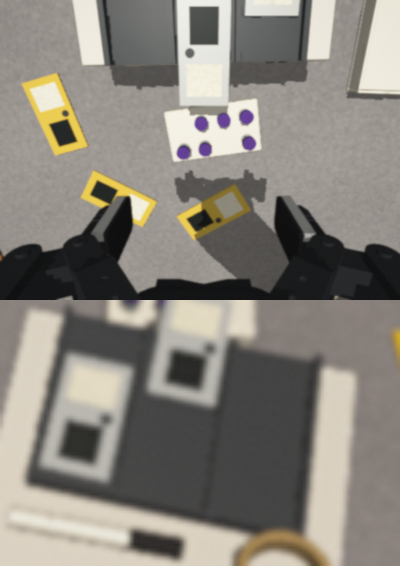

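```bash
python3 - <<'E'
from h import *
m=viewer.camera_model('wrist');k=1.28
print('front',[np.round(ray(m,u*k,v*k,.0864)[:2],4) for u,v in((179,106),(229,105),(176,66),(231,66))])
print('edge',[np.round(ray(m,u*k,v*k,.084)[:2],4) for u,v in((110,66),(306,66))])
a=cv2.imread('pics/w3.png').mean(2).astype(int)
print(a[110,215:310:2]);print(a[40:150:2,int(192*k)],a[40:150:2,int(215*k)])
print(rel((.413,.304,.15),1.2),rel((.413,.304,.0800),1.2))
E
```

```text
front [array([0.3924, 0.3294]), array([0.3946, 0.2742]), array([0.4344, 0.3322]), array([0.4355, 0.2741])]
edge [array([0.433 , 0.4028]), array([0.4371, 0.194 ])]
[102 101 103 110 139 142 140 186 221 223 222 224 233 236 237 238 237 235
 235 236 235 236 237 237 235 234 234 233 236 236 237 235 236 235 228 221
 221 220 211 152 142 140  99  86  99 144 156 154]
[ 75  75  75  74  75  75  73  73 111 216 228 174 109 100 100  99 124 208
 228 228 228 231 234 235 233 234 236 236 236 235 234 235 234 234 235 238
 235 236 235 236 238 237 225 220 219 219 218 200 125 122 133 136 135 143
 223] [ 73  71  71  70  70  70  69  69 107 213 229 228 229 228 228 227 227 227
 227 227 226 228 232 233 234 235 236 235 233 234 235 234 234 235 235 237
 236 237 235 234 236 235 224 219 218 218 218 205 149 135 135 135 135 142
 221]
(array([ 0.03, -0.  , -0.04]), array([ 0.0576, -0.0017,  0.0979])) (array([ 0.03, -0.  , -0.04]), array([ 0.0575, -0.0018,  0.1679]))
```

play_rows(plan=[0,0,0,0.058,0,0.05,1,0,0,0,0.058,0,0.1,1,0,0,0,0.058,0,0.14,1,0,0,0,0.058,0,0.16,1,0,0,0,0.058,0,0.168,1,0,0,0,0.058,0,0.168,1,0,0,0,0.058,0,0.168,0.75,0,0,0,0.058,0,0.168,0.6,0,0,0,0.058,0,0.168,0.5,0,0,0,0.058,0,0.168,0.5,0,0,0,0.058,0,0.168,0.5,0,0,0,0.058,0,0.168,0.5,0,0,0,0.058,0,0.168,0.5], squeeze=30)

```text
clock: 8.05
position: [0.4135, 0.3031, 0.0807]
ee_rot: [1.0, 0.01, 0.001, -0.0]
ft_force: [2.1, -0.1, 5.8]
grip_width: 0.614
grasp_force: 31.0
```

play_rows(plan=[0,0,0,0,0,-0.01,0.5,0,0,0,0,0,-0.03,0.5,0,0,0,0,0,-0.06,0.5,0,0,0,0,0,-0.1,0.5,0,0,0,0,0,-0.12,0.5,0,0,0,0,0,-0.12,0.5,0,0,0,0,0,-0.12,0.5])

```text
clock: 8.93
position: [0.4126, 0.3025, 0.1999]
ee_rot: [1.0, 0.01, -0.0, 0.0]
ft_force: [0.3, -0.0, -0.7]
grip_width: 0.616
grasp_force: 31.5
```

```bash
python3 - <<'E'
from h import *
st();a,m=snap('wrist','w4');t,mt=snap('top','t4')
x0,y0,x1,y1=100,100,270,240
cv2.imwrite('pics/v4.png',np.vstack([cv2.resize(a[:,:,::-1],(400,300)),cv2.resize(t[y0:y1,x0:x1,::-1],(400,290))]))
for q in((.45,-.1,.23),(.507,-.438,.2)): print(rel(q,.9))
E
```

```text
8.925 [0.4126 0.3025 0.1999] [ 1.2   0.03 -0.04] [ 0.3 -0.  -0.7] 0.616 31.5
(array([0.05, 0.08, 0.3 ]), array([ 0.029 ,  0.4032, -0.0303]))
(array([0.05, 0.08, 0.3 ]), array([ 7.890e-02,  7.423e-01, -1.000e-04]))
```

View pics/v4.png

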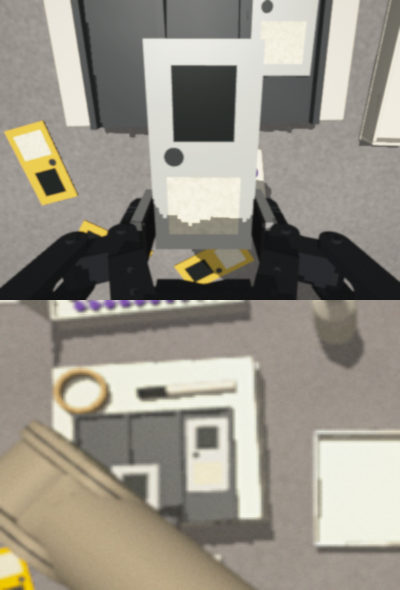

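play_rows(plan=[0,0,0.3,0.005,0.04,-0.005,0.5,0,0,0.3,0.01,0.09,-0.01,0.5,0,0,0.3,0.015,0.14,-0.02,0.5,0,0,0.3,0.02,0.19,-0.03,0.5,0,0,0.3,0.025,0.24,-0.03,0.5,0,0,0.3,0.03,0.29,-0.03,0.5,0,0,0.3,0.03,0.34,-0.03,0.5,0,0,0.3,0.03,0.39,-0.03,0.5,0,0,0.3,0.03,0.44,-0.03,0.5,0,0,0.3,0.04,0.49,-0.03,0.5,0,0,0.3,0.05,0.54,-0.03,0.5,0,0,0.3,0.06,0.59,-0.03,0.5,0,0,0.3,0.07,0.64,-0.03,0.5,0,0,0.3,0.079,0.69,-0.02,0.5,0,0,0.3,0.079,0.73,0,0.5,0,0,0.3,0.079,0.742,0,0.5,0,0,0.3,0.079,0.742,0,0.5,0,0,0.3,0.079,0.742,0,0.5])

```text
clock: 11.28
position: [0.5084, -0.4357, 0.2011]
ee_rot: [1.0, 0.009, 0.001, -0.0]
ft_force: [0.6, 0.1, -0.0]
grip_width: 0.619
grasp_force: 31.6
```

```bash
python3 - <<'E'
from h import *
st();a,m=snap('wrist','w5')
cv2.imwrite('pics/v5.png',cv2.resize(a[:,:,::-1],(640,480)))
for q in((.507,-.438,.07),(.507,-.438,.0390)): print(rel(q,.9))
E
```

```text
11.275 [ 0.5084 -0.4357  0.2011] [ 1.02 -0.06  0.01] [ 0.6  0.1 -0. ] 0.619 31.6
(array([ 0.01, -0.06,  0.12]), array([-0.0016,  0.0022,  0.1312]))
(array([ 0.01, -0.06,  0.12]), array([-0.0016,  0.0022,  0.1622]))
```

View pics/v5.png

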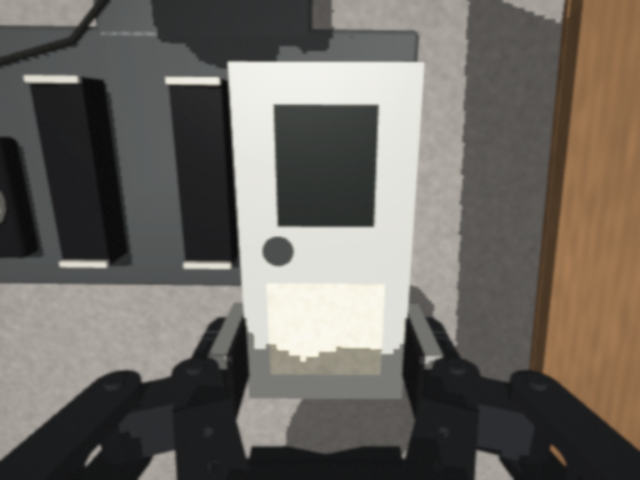

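```bash
python3 - <<'E'
from h import *
m=viewer.camera_model('wrist')
f=lambda u,v,z:np.round(ray(m,u*.8,v*.8,z)[:2],4)
r=[(f(193,81,.046),f(207,265,.046)),(f(52,79,.046),f(83,264,.046))]
for a,b in r: print(a,b,(a+b)/2,np.degrees(np.arctan2(*(a-b)[::-1])))
z=.201+.0057
c=[f(228,62,z),f(423,63,z),f(404,397,z),f(250,398,z)];print(c,np.mean(c,0),np.linalg.norm(c[0]-c[1]),np.linalg.norm(c[1]-c[2]),np.degrees(np.arctan2(*(c[1]-c[2]+c[0]-c[3])[::-1])))
print([f(548,300,z) for z in(0.02,.1,.15)])
E
```

```text
[ 0.6014 -0.3494] [ 0.4765 -0.3499] [ 0.53895 -0.34965] 0.2293653861049768
[ 0.6011 -0.2599] [ 0.4757 -0.26  ] [ 0.5384  -0.25995] 0.04569040459954942
[array([ 0.5972, -0.4073]), array([ 0.5979, -0.4602]), array([ 0.4903, -0.463 ]), array([ 0.4889, -0.4093])] [ 0.543575 -0.43495 ] 0.052904631177241944 0.10763642506140751 1.273619464616157
[array([ 0.441 , -0.6174]), array([ 0.4784, -0.5699]), array([ 0.5017, -0.5402])]
```

play_rows(plan=[0,0,0.5,-0.0035,0.004,0.05,0.5,0,0,0.5,-0.0035,0.004,0.1,0.5,0,0,0.5,-0.0035,0.004,0.13,0.5,0,0,0.5,-0.0035,0.004,0.15,0.5,0,0,0.5,-0.0035,0.004,0.158,0.5,0,0,0.5,-0.0035,0.004,0.161,0.5,0,0,0.5,-0.0035,0.004,0.162,0.5,0,0,0.5,-0.0035,0.004,0.162,0.5,0,0,0.5,-0.0035,0.004,0.162,0.5])

```text
clock: 12.45
position: [0.5047, -0.4417, 0.0397]
ee_rot: [1.0, 0.003, 0.001, 0.001]
ft_force: [-0.8, 2.2, 8.0]
grip_width: 0.616
grasp_force: 32.0
```

```bash
python3 - <<'E'
from h import *
st();a,m=snap('wrist','w6')
cv2.imwrite('pics/v6.png',cv2.resize(a[:,:,::-1],(512,384)))
E
```

```text
12.45 [ 0.5047 -0.4417  0.0397] [ 0.4  -0.09 -0.06] [-0.8  2.2  8. ] 0.616 32.0
```

View pics/v6.png

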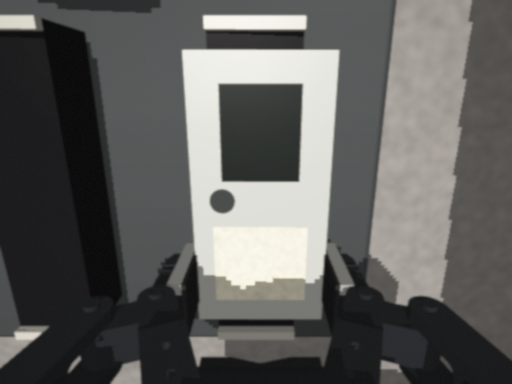

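play_rows(plan=[0,0,0,0,0,-0.001,0.65,0,0,0,0,0,-0.001,0.75,0,0,0,0,0,-0.001,0.82,0,0,0,0,0,-0.001,0.82,0,0,0,0,0,-0.02,0.82,0,0,0,0,0,-0.07,0.9,0,0,0,-0.03,0,-0.12,1,0,0,0,-0.06,0,-0.17,1,0,0,0,-0.06,0,-0.17,1,0,0,0,-0.06,0,-0.17,1])

```text
clock: 13.75
position: [0.4442, -0.4417, 0.2093]
ee_rot: [1.0, 0.004, 0.0, 0.0]
ft_force: [0.9, 0.1, -1.4]
grip_width: 1.002
grasp_force: 0.0
```

```bash
python3 - <<'E'
from h import *
st();a,m=snap('wrist','w7')
cv2.imwrite('pics/v7.png',cv2.resize(a[:,:,::-1],(640,480)))
print(m)
for q in((.45,-.1,.23),(.558,.24,.2),(.558,.238,.105)): print(rel(q,1.2))
E
```

```text
13.75 [ 0.4442 -0.4417  0.2093] [ 0.41 -0.05 -0.05] [ 0.9  0.1 -1.4] 1.002 0.0
{'fx': 333.32610752183353, 'fy': 333.32610752183353, 'cx': 260.0739789225428, 'cy': 192.55420749953427, 'R': array([[ 6.47631718e-03, -9.99978841e-01, -6.11894736e-04],
       [-9.54072734e-01, -6.36227932e-03,  2.99507496e-01],
       [-2.99505052e-01, -1.35591346e-03, -9.54093751e-01]]), 't': array([-0.44385294,  0.39342003,  0.47706561])}
(array([-0.03,  0.01, -0.76]), array([ 0.0084, -0.3412, -0.0217]))
(array([-0.03,  0.01, -0.76]), array([ 0.119 , -0.6804,  0.0085]))
(array([-0.03,  0.01, -0.76]), array([ 0.119 , -0.6783,  0.1035]))
```

View pics/v7.png

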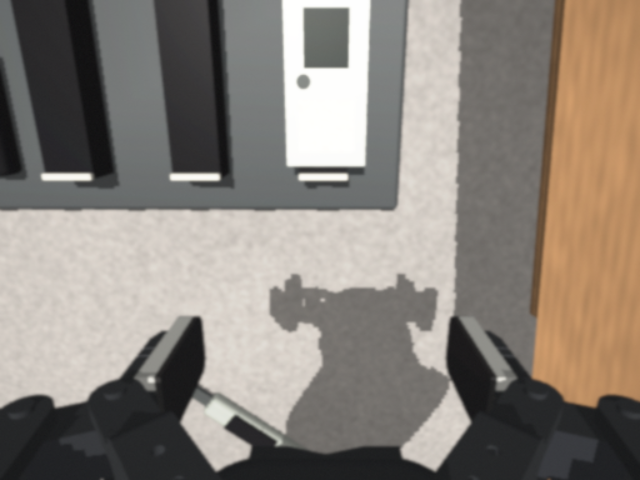

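play_rows(plan=[0,0,-0.8,0.008,-0.34,-0.022,0,0,0,-0.8,0.008,-0.34,-0.022,0,0,0,-0.8,0.008,-0.34,-0.022,0,0,0,-0.8,0.008,-0.34,-0.022,0,0,0,-0.8,0.008,-0.34,-0.022,0,0,0,-0.8,0.008,-0.34,-0.022,0,0,0,-0.8,0.119,-0.68,0.008,0,0,0,-0.8,0.119,-0.68,0.008,0,0,0,-0.8,0.119,-0.68,0.008,0,0,0,-0.8,0.119,-0.68,0.008,0,0,0,-0.8,0.119,-0.68,0.008,0,0,0,-0.8,0.119,-0.68,0.008,0,0,0,-0.8,0.119,-0.68,0.008,0,0,0,-0.8,0.119,-0.68,0.05,0,0,0,-0.8,0.119,-0.679,0.09,0,0,0,-0.8,0.119,-0.679,0.09,0])

```text
clock: 15.8
position: [0.5564, 0.2362, 0.1151]
ee_rot: [1.0, 0.01, -0.003, 0.001]
ft_force: [1.1, -0.4, -0.2]
grip_width: -0.0
grasp_force: 0.0
```

```bash
python3 - <<'E'
from h import *
st();print(rel((.558,.238,.0995),1.2))
E
```

```text
15.8 [0.5564 0.2362 0.1151] [ 1.18  0.35 -0.15] [ 1.1 -0.4 -0.2] -0.0 0.0
(array([ 0.14,  0.36, -0.02]), array([ 0.0018, -0.0018,  0.0156]))
```

play_rows(plan=[0,0,0,0.001,-0.002,0.01,0,0,0,0,0.001,-0.002,0.014,0,0,0,0,0.001,-0.002,0.016,0,0,0,0,0.001,-0.002,0.017,0,0,0,0,0.001,-0.002,0.0172,0,0,0,0,0.001,-0.002,0.0172,0])

```text
clock: 16.55
position: [0.5593, 0.24, 0.1013]
ee_rot: [1.0, 0.01, 0.0, 0.0]
ft_force: [-0.3, 0.0, 0.4]
grip_width: -0.003
grasp_force: 0.0
```

play_rows(plan=[0,0,0,0,0.001,0.001,0,0,0,0,0,0.001,0.002,0,0,0,0,0,0.001,0.003,0,0,0,0,0,0.001,0.003,0])

```text
clock: 17.05
position: [0.5597, 0.2397, 0.1005]
ee_rot: [1.0, 0.011, 0.001, -0.0]
ft_force: [-6.7, -2.9, 19.2]
grip_width: 0.0
grasp_force: 10.0
```

play_rows(plan=[0,0,0,0,0,-0.001,0,0,0,0,-0.004,0,-0.001,0,0,0,0,-0.01,0,-0.001,0,0,0,0,-0.018,0,-0.001,0,0,0,0,-0.026,0,-0.001,0,0,0,0,-0.034,0,-0.001,0,0,0,0,-0.042,0,-0.001,0,0,0,0,-0.046,0,-0.001,0,0,0,0,-0.046,0,-0.001,0])

```text
clock: 18.18
position: [0.5142, 0.2385, 0.1005]
ee_rot: [1.0, 0.01, 0.001, -0.0]
ft_force: [-0.5, -1.0, 9.3]
grip_width: 0.001
grasp_force: 4.8
```

play_rows(plan=[0,0,0,-0.004,0,0,0,0,0,0,-0.01,0,0,0,0,0,0,-0.018,0,0,0,0,0,0,-0.026,0,0,0,0,0,0,-0.034,0,0,0,0,0,0,-0.042,0,0,0,0,0,0,-0.046,0,0,0,0,0,0,-0.046,0,0,0,0,0,0,-0.046,0,-0.01,0,0,0,0,-0.046,0,-0.06,0.5,0,0,0,-0.08,0,-0.1,1,0,0,0,-0.12,0,-0.15,1,0,0,0,-0.12,0,-0.15,1,0,0,0,-0.12,0,-0.15,1])

```text
clock: 19.92
position: [0.3935, 0.2351, 0.2491]
ee_rot: [1.0, 0.01, 0.001, 0.0]
ft_force: [-0.6, 0.3, -0.5]
grip_width: 0.997
grasp_force: 0.0
```

```bash
python3 - <<'E'
from h import *
st();a,m=snap('wrist','w8')
g=a.astype(int); mk=((g.min(2)>150)).astype(np.uint8)
cv2.imwrite('pics/v8.png',cv2.resize(a[:,:,::-1],(640,480)))
E
```

```text
19.925 [0.3935 0.2351 0.2491] [ 1.17 -0.06 -0.05] [-0.6  0.3 -0.5] 0.997 0.0
```

View pics/v8.png

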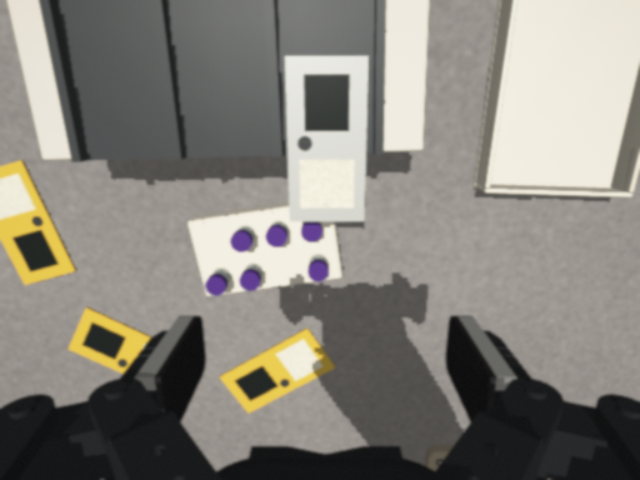

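```bash
python3 - <<'E'
from h import *
m=viewer.camera_model('wrist')
f=lambda u,v,z:np.round(ray(m,u*.8,v*.8,z)[:2],4)
c=[f(u,v,.0864) for u,v in((286,56),(368,56),(364,221),(291,221))];print(c,np.mean(c,0))
print(f(180,158,.084),f(375,157,.084))
x=np.mean(c,0)[0]-.035
print(x,rel((x,.2345,.0807),1.2))
E
```

```text
[array([0.5025, 0.2628]), array([0.5035, 0.2104]), array([0.3945, 0.2077]), array([0.3935, 0.2602])] [0.4485   0.235275]
[0.4364 0.3369] [0.4397 0.2021]
0.4135 (array([ 0.03,  0.05, -0.04]), array([0.0202, 0.0008, 0.1677]))
```

play_rows(plan=[0,0,0,0.02,0,0.05,1,0,0,0,0.02,0,0.1,1,0,0,0,0.02,0,0.14,1,0,0,0,0.02,0,0.16,1,0,0,0,0.02,0,0.168,1,0,0,0,0.02,0,0.168,1,0,0,0,0.02,0,0.168,0.75,0,0,0,0.02,0,0.168,0.6,0,0,0,0.02,0,0.168,0.5,0,0,0,0.02,0,0.168,0.5,0,0,0,0.02,0,0.168,0.5,0,0,0,0.02,0,0.168,0.5,0,0,0,0.02,0,0.158,0.5,0,0,0,0.02,0,0.13,0.5,0,0,0,0.02,0,0.1,0.5,0,0,0,0.02,0,0.07,0.5,0,0,0,0.02,0,0.05,0.5,0,0,0,0.02,0,0.05,0.5,0,0,0,0.02,0,0.05,0.5], squeeze=30)

```text
clock: 22.35
position: [0.4128, 0.2356, 0.1983]
ee_rot: [1.0, 0.01, -0.001, 0.0]
ft_force: [0.3, -0.6, -0.6]
grip_width: 0.617
grasp_force: 31.5
```

```bash
python3 - <<'E'
from h import *
st()
for q in((.45,-.05,.23),(.504,-.2600,.2)): print(rel(q,.5))
E
```

```text
22.35 [0.4128 0.2356 0.1983] [ 1.2   0.06 -0.04] [ 0.3 -0.6 -0.6] 0.617 31.5
(array([0.04, 0.06, 0.7 ]), array([ 0.0312,  0.2863, -0.0315]))
(array([0.04, 0.06, 0.7 ]), array([ 0.0808,  0.4974, -0.0014]))
```

play_rows(plan=[0,0,0.7,0.005,0.04,-0.01,0.5,0,0,0.7,0.01,0.09,-0.02,0.5,0,0,0.7,0.015,0.14,-0.03,0.5,0,0,0.7,0.02,0.19,-0.03,0.5,0,0,0.7,0.025,0.24,-0.03,0.5,0,0,0.7,0.03,0.29,-0.03,0.5,0,0,0.7,0.045,0.34,-0.03,0.5,0,0,0.7,0.06,0.39,-0.03,0.5,0,0,0.7,0.07,0.44,-0.02,0.5,0,0,0.7,0.081,0.48,0,0.5,0,0,0.7,0.081,0.496,0,0.5,0,0,0.7,0.081,0.496,0,0.5,0,0,0.7,0.081,0.496,0,0.5])

```text
clock: 23.98
position: [0.5051, -0.2565, 0.1997]
ee_rot: [1.0, 0.005, 0.0, -0.0]
ft_force: [0.2, 0.9, -0.6]
grip_width: 0.622
grasp_force: 31.6
```

```bash
python3 - <<'E'
from h import *
st();a,m=snap('wrist','w9')
cv2.imwrite('pics/v9.png',cv2.resize(a[:,:,::-1],(640,480)))
E
```

```text
23.975 [ 0.5051 -0.2565  0.1997] [ 0.61 -0.04  0.01] [ 0.2  0.9 -0.6] 0.622 31.6
```

View pics/v9.png

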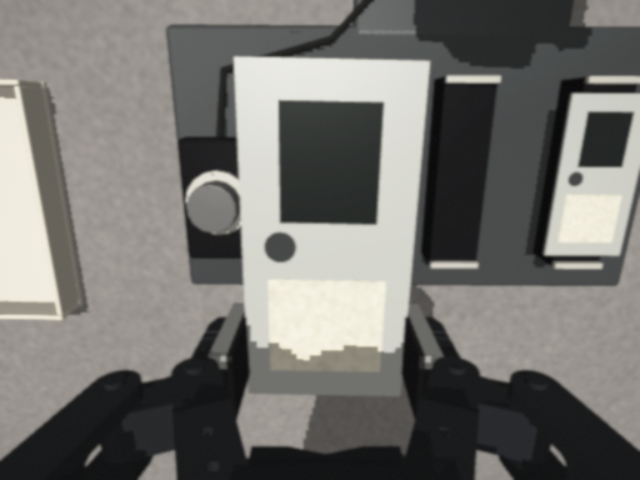

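```bash
python3 - <<'E'
from h import *
m=viewer.camera_model('wrist')
f=lambda u,v,z:np.round(ray(m,u*.8,v*.8,z)[:2],4)
for A,B in (((473,79),(454,265)),((614,79),(578,265))):
    a,b=f(*A,.046),f(*B,.046); print(a,b,(a+b)/2)
z=.2+.0057
c=[f(u,v,z) for u,v in((235,57),(430,62),(404,394),(249,393))];print(np.mean(c,0),np.degrees(np.arctan2(*(c[1]-c[2]+c[0]-c[3])[::-1])))
c=[f(u,v,.0444) for u,v in((570,93),(647,93),(618,254),(545,253))];print('card on 3',np.mean(c,0))
print('button',f(212,205,.056),'tray',[f(u,v,.03) for u,v in((18,81),(62,318))])
E
```

```text
[ 0.6016 -0.3481] [ 0.4762 -0.349 ] [ 0.5389  -0.34855]
[ 0.6025 -0.437 ] [ 0.4772 -0.4384] [ 0.53985 -0.4377 ]
[ 0.54165 -0.25685] -0.21479104445795252
card on 3 [ 0.5398 -0.4383]
button [ 0.5208 -0.1803] tray [array([ 0.5983, -0.0494]), array([ 0.4219, -0.0473])]
```

play_rows(plan=[0,0,-0.2,-0.003,0.002,0.05,0.5,0,0,-0.2,-0.003,0.002,0.1,0.5,0,0,-0.2,-0.003,0.002,0.13,0.5,0,0,-0.2,-0.003,0.002,0.15,0.5,0,0,-0.2,-0.003,0.002,0.157,0.5,0,0,-0.2,-0.003,0.002,0.16,0.5,0,0,-0.2,-0.003,0.002,0.16,0.5,0,0,-0.2,-0.003,0.002,0.16,0.5])

```text
clock: 25.02
position: [0.5026, -0.2605, 0.0404]
ee_rot: [1.0, 0.006, 0.001, 0.001]
ft_force: [-0.5, 0.5, 6.0]
grip_width: 0.616
grasp_force: 31.9
```

Contact; release and back off.

play_rows(plan=[0,0,0,0,0,0,0.65,0,0,0,0,0,0,0.75,0,0,0,0,0,0,0.82,0,0,0,0,0,0,0.82,0,0,0,0,0,-0.02,0.82,0,0,0,0,0,-0.07,0.9,0,0,0,-0.03,0,-0.12,1,0,0,0,-0.06,0,-0.17,0,0,0,0,-0.06,0,-0.17,0,0,0,0,-0.06,0,-0.17,0,0,0,0,-0.06,0,-0.17,0,0,0,0,-0.06,0,-0.17,0])

```text
clock: 26.52
position: [0.4417, -0.2605, 0.2081]
ee_rot: [1.0, 0.006, -0.001, -0.001]
ft_force: [-0.4, 0.9, -0.3]
grip_width: -0.002
grasp_force: 0.0
```

```bash
python3 - <<'E'
from h import *
st();a,m=snap('wrist','w10');t,mt=snap('top','t10')
x0,y0,x1,y1=225,130,425,220
cv2.imwrite('pics/v10.png',np.vstack([cv2.resize(a[:,:,::-1],(440,330)),cv2.resize(t[y0:y1,x0:x1,::-1],(440,198))]))
for q in((.519,-.178,.15),(.519,-.178,.072)): print(rel(q,.5))
E
```

```text
26.525 [ 0.4417 -0.2605  0.2081] [0.74 0.08 0.07] [-0.4  0.9 -0.3] -0.002 0.0
(array([-0.05,  0.05,  0.23]), array([ 0.0784, -0.0817,  0.0584]))
(array([-0.05,  0.05,  0.23]), array([ 0.0784, -0.0816,  0.1364]))
```

View pics/v10.png

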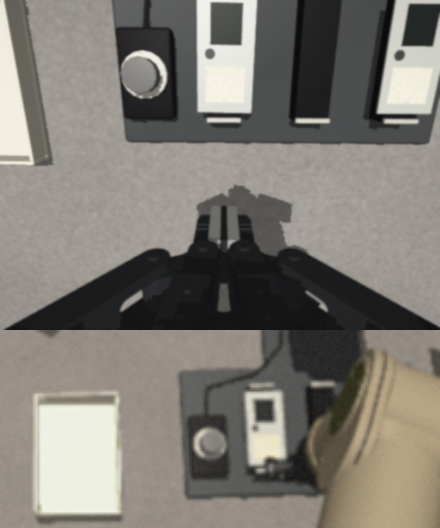

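play_rows(plan=[0,0,0.2,0.078,-0.081,0.02,0,0,0,0.2,0.078,-0.081,0.058,0,0,0,0.2,0.077,-0.081,0.1,0,0,0,0.2,0.077,-0.081,0.125,0,0,0,0.2,0.077,-0.081,0.132,0,0,0,0.2,0.077,-0.081,0.132,0,0,0,0.2,0.077,-0.081,0.132,0])

```text
clock: 27.5
position: [0.5185, -0.1795, 0.0784]
ee_rot: [1.0, 0.004, 0.001, 0.0]
ft_force: [-0.3, 0.0, 0.2]
grip_width: 0.001
grasp_force: 0.0
```

play_rows(plan=[0,0,0,0,0,0.004,0,0,0,0,0,0,0.008,0,0,0,0,0,0,0.01,0,0,0,0,0,0,0.012,0,0,0,0,0,0,0.0125,0,0,0,0,0,0,0.0125,0])

```text
clock: 28.25
position: [0.5179, -0.1792, 0.0648]
ee_rot: [1.0, 0.004, 0.0, 0.0]
ft_force: [0.9, -2.1, 2.9]
grip_width: -0.001
grasp_force: 1.3
```

play_rows(plan=[0,0,0,0,0,0.0006,0,0,0,0,0,0,0.0006,0])

```text
clock: 28.5
position: [0.5179, -0.1792, 0.0642]
ee_rot: [1.0, 0.004, 0.0, 0.0]
ft_force: [0.4, -0.7, 2.9]
grip_width: 0.0
grasp_force: 1.6
```

play_rows(plan=[0,0,0,0,0,0.0004,0,0,0,0,0,0,0.0004,0,0,0,0,0,0,0.0004,0,0,0,0,0,0,0.0004,0,0,0,0,0,0,0.0004,0,0,0,0,0,0,0.0004,0,0,0,0,0,0,0.0004,0,0,0,0,0,0,0.0004,0,0,0,0,0,0,0.0004,0,0,0,0,0,0,0.0004,0])

```text
clock: 29.75
position: [0.5179, -0.1792, 0.0641]
ee_rot: [1.0, 0.004, 0.0, 0.0]
ft_force: [0.3, -1.0, 6.4]
grip_width: -0.002
grasp_force: 3.6
```

play_rows(plan=[0,0,0,0,0,0.002,0,0,0,0,0,0,0.004,0,0,0,0,0,0,0.006,0,0,0,0,0,0,0.0075,0,0,0,0,0,0,0.0078,0,0,0,0,0,0,0.0078,0,0,0,0,0,0,0.0078,0])

```text
clock: 30.62
position: [0.5181, -0.1793, 0.0577]
ee_rot: [1.0, 0.004, 0.0, 0.001]
ft_force: [-7.3, 1.1, 23.0]
grip_width: -0.003
grasp_force: 11.7
```

play_rows(plan=[0,0,0,0,0,-0.01,0,0,0,0,0,0,-0.05,0,0,0,0,0,0,-0.09,0,0,0,0,0.02,0.04,-0.09,0.8,0,0,0,0.02,0.08,-0.09,0.8,0,0,0,0.02,0.08,-0.09,0.8,0,0,0,0.02,0.08,-0.09,0.8,0,0,0,0.02,0.08,-0.09,0.8])

```text
clock: 31.62
position: [0.5385, -0.2574, 0.1457]
ee_rot: [1.0, 0.005, -0.0, -0.0]
ft_force: [0.3, -0.2, 0.1]
grip_width: 0.802
grasp_force: 0.0
```

```bash
python3 - <<'E'
from h import *
st();t,mt=snap('top','t11');s,ms=snap('scene','s11')
x0,y0,x1,y1=225,130,425,220
S=.64
def rect(im,m,box,z,thr):
    x0,y0,x1,y1=[int(v*S) for v in box];g=im[y0:y1,x0:x1].astype(int)
    c=max(cv2.findContours((g.min(2)>thr).astype(np.uint8),cv2.RETR_EXTERNAL,cv2.CHAIN_APPROX_NONE)[0],key=cv2.contourArea)[:,0,:]+[x0,y0]
    print([np.round(q,1) for q in cv2.minAreaRect(np.array([ray(m,u,v,z)[:2]*1000 for u,v in c],np.float32))])
rect(t,mt,(345,200,470,400),.03,150);rect(s,ms,(325,235,445,385),.03,140)
cv2.imwrite('pics/v11.png',cv2.resize(t[:,:,::-1],(700,525)))
print(rel((.539,-.2595,.0455),.3))
E
```

```text
31.625 [ 0.5385 -0.2574  0.1457] [0.61 0.02 0.04] [ 0.3 -0.2  0.1] 0.802 0.0
[array([512.3,  15.1]), array([129., 181.]), np.float64(89.0)]
[array([510.5,  12.5]), array([129.3, 186.3]), np.float64(89.4)]
(array([-0.01,  0.01,  0.29]), array([0.0005, 0.0017, 0.1003]))
```

View pics/v11.png

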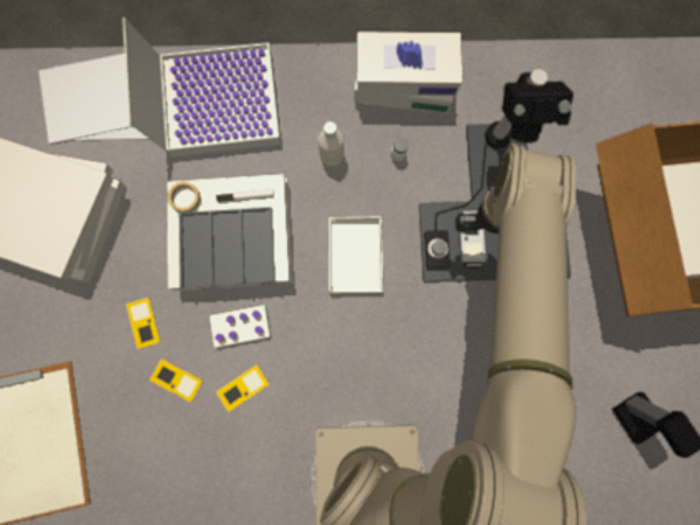

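play_rows(plan=[0,0,0,0,0.002,0.05,0.8,0,0,0,0,0.002,0.085,0.8,0,0,0,0,0.002,0.1,0.8,0,0,0,0,0.002,0.1,0.8,0,0,0,0,0.002,0.1,0.6,0,0,0,0,0.002,0.1,0.5,0,0,0,0,0.002,0.1,0.5,0,0,0,0,0.002,0.1,0.5,0,0,0,0,0.002,0.1,0.5,0,0,0,0,0.002,0.09,0.5,0,0,0,0,0.002,0.06,0.5,0,0,0,0,0.002,0.02,0.5,0,0,0,0,0.002,0,0.5,0,0,0,0,0.002,0,0.5], squeeze=30)

```text
clock: 33.48
position: [0.5391, -0.2613, 0.1473]
ee_rot: [1.0, 0.004, 0.001, 0.001]
ft_force: [-0.4, -0.6, 0.2]
grip_width: 0.614
grasp_force: 31.6
```

```bash
python3 - <<'E'
from h import *
st();a,m=snap('wrist','w12')
cv2.imwrite('pics/v12.png',a[:,:,::-1])
for z in(.15,.03,.014):print(rel((.511,.014,z),-.5))
E
```

```text
33.475 [ 0.5391 -0.2613  0.1473] [ 0.49 -0.14 -0.09] [-0.4 -0.6  0.2] 0.614 31.6
(array([ 0.02, -0.01,  0.99]), array([-0.025 , -0.2752, -0.0044]))
(array([ 0.02, -0.01,  0.99]), array([-0.025 , -0.2752,  0.1156]))
(array([ 0.02, -0.01,  0.99]), array([-0.025 , -0.2753,  0.1316]))
```

View pics/v12.png

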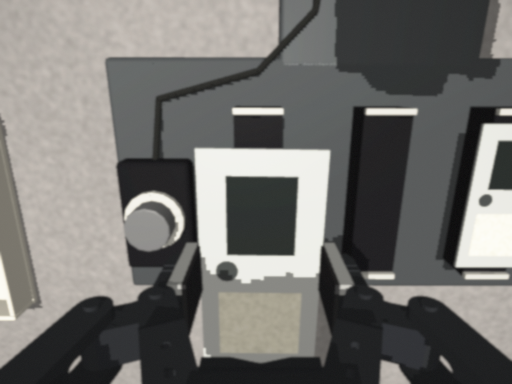

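play_rows(plan=[0,0,0.5,-0.005,-0.04,0,0.5,0,0,1,-0.01,-0.09,0,0.5,0,0,1,-0.015,-0.14,0,0.5,0,0,1,-0.02,-0.19,0,0.5,0,0,1,-0.025,-0.24,0,0.5,0,0,1,-0.025,-0.275,0,0.5,0,0,1,-0.025,-0.275,0,0.5,0,0,1,-0.025,-0.275,0.04,0.5,0,0,1,-0.025,-0.275,0.08,0.5,0,0,1,-0.025,-0.275,0.11,0.5,0,0,1,-0.025,-0.275,0.122,0.5,0,0,1,-0.025,-0.275,0.128,0.5,0,0,1,-0.025,-0.275,0.128,0.5])

```text
clock: 35.15
position: [0.5113, 0.0137, 0.0181]
ee_rot: [1.0, -0.004, 0.0, 0.0]
ft_force: [0.6, 0.0, -0.3]
grip_width: 0.614
grasp_force: 31.6
```

play_rows(plan=[0,0,0,0,0,0.002,0.5,0,0,0,0,0,0.003,0.5,0,0,0,0,0,0.003,0.5])

```text
clock: 35.52
position: [0.5111, 0.0138, 0.015]
ee_rot: [1.0, -0.004, 0.0, 0.0]
ft_force: [0.1, 0.5, -0.6]
grip_width: 0.615
grasp_force: 31.6
```

play_rows(plan=[0,0,0,0,0,0,0.75,0,0,0,0,0,0,0.75,0,0,0,0,0,0,0.75,0,0,0,0,0,-0.02,0.75,0,0,0,0,0,-0.07,0.75,0,0,0,-0.04,0,-0.13,0.8,0,0,0,-0.08,0,-0.18,0.8,0,0,0,-0.08,0,-0.18,0.8,0,0,0,-0.08,0,-0.18,0.8])

```text
clock: 36.65
position: [0.4312, 0.0143, 0.1951]
ee_rot: [1.0, -0.005, 0.001, 0.001]
ft_force: [-0.5, -0.0, -0.9]
grip_width: 0.798
grasp_force: 0.0
```

```bash
cat > tr.py <<'E'
from h import *
st();a,m=snap('wrist','wt')
# dark display patches & tray contour
g=a.astype(int)
mk=(g.max(2)<75).astype(np.uint8)
for c in cv2.findContours(mk,cv2.RETR_EXTERNAL,cv2.CHAIN_APPROX_SIMPLE)[0]:
    A=cv2.contourArea(c)
    if 300<A<4000: r=cv2.minAreaRect(c);print('dark',[np.round(q) for q in r],np.round(ray(m,*r[0],.0064)[:2],3), [np.round(ray(m,*p,.0064)[:2],3) for p in cv2.boxPoints(r)])
for thr,z in((150,.03),):
  c=max(cv2.findContours((g.min(2)>thr).astype(np.uint8),cv2.RETR_EXTERNAL,cv2.CHAIN_APPROX_NONE)[0],key=cv2.contourArea)[:,0,:]
  print('bright',[np.round(q,1) for q in cv2.minAreaRect(np.array([ray(m,u,v,z)[:2]*1000 for u,v in c],np.float32))],c.min(0),c.max(0))
E
python3 tr.py; python3 - <<'E'
from h import *
print(rel((.5398,-.4383,.16),.4))
E
```

```text
36.65 [0.4312 0.0143 0.1951] [-0.53 -0.09 -0.07] [-0.5 -0.  -0.9] 0.798 0.0
dark [array([  2., 152.]), array([67., 16.]), np.float64(74.0)] [0.452 0.263] [array([0.48 , 0.271]), array([0.484, 0.256]), array([0.422, 0.253]), array([0.417, 0.269])]
dark [array([491.,  74.]), array([42., 25.]), np.float64(89.0)] [ 0.518 -0.193] [array([ 0.535, -0.178]), array([ 0.536, -0.2  ]), array([ 0.5  , -0.208]), array([ 0.5  , -0.186])]
dark [array([260.,  56.]), array([39., 30.]), np.float64(90.0)] [0.536 0.014] [array([0.551, 0.027]), array([0.551, 0.001]), array([0.519, 0.001]), array([0.519, 0.028])]
bright [array([501.9,  14.4]), array([107.5, 143.5]), np.float64(89.4)] [191   0] [328 178]
(array([ 0.02,  0.01, -0.92]), array([0.1128, 0.4516, 0.0343]))
```

play_rows(plan=[0,0,-0.9,0.113,0.452,0,0.8,0,0,-0.9,0.113,0.452,0,0.8,0,0,-0.9,0.113,0.452,0,0.8,0,0,-0.9,0.113,0.452,0,0.8,0,0,-0.9,0.113,0.452,0,0.8,0,0,-0.9,0.113,0.452,0,0.8,0,0,-0.9,0.113,0.452,0,0.8,0,0,-0.9,0.113,0.452,0,0.8,0,0,-0.9,0.113,0.452,0,0.8,0,0,-0.9,0.113,0.452,0.05,0.8,0,0,-0.9,0.113,0.452,0.05,0.8,0,0,-0.9,0.113,0.452,0.05,0.8])

```text
clock: 38.2
position: [0.5407, -0.4378, 0.1456]
ee_rot: [1.0, 0.004, 0.0, -0.0]
ft_force: [-0.2, 0.8, 0.4]
grip_width: 0.796
grasp_force: 0.0
```

```bash
python3 - <<'E'
from h import *
st();print(rel((.5398,-.4383,.0455),.4))
a,m=snap('wrist','w13');g=a.astype(int)
c=max(cv2.findContours((g[:,150:380].min(2)>150).astype(np.uint8),cv2.RETR_EXTERNAL,cv2.CHAIN_APPROX_NONE)[0],key=cv2.contourArea)[:,0,:]+[150,0]
print([np.round(q,1) for q in cv2.minAreaRect(np.array([ray(m,u,v,.0444)[:2]*1000 for u,v in c],np.float32))],c.min(0),c.max(0))
E
```

```text
38.2 [ 0.5407 -0.4378  0.1456] [ 0.45 -0.01  0.01] [-0.2  0.8  0.4] 0.796 0.0
(array([-0.01, -0.01,  0.05]), array([-0.0009,  0.0005,  0.1001]))
[array([ 563.2, -483.1]), array([220.2,  74.5]), np.float64(6.5)] [259   0] [379 299]
```

play_rows(plan=[0,0,0,-0.001,0.001,0.05,0.8,0,0,0,-0.001,0.001,0.085,0.8,0,0,0,-0.001,0.001,0.1,0.8,0,0,0,-0.001,0.001,0.1,0.8,0,0,0,-0.001,0.001,0.1,0.6,0,0,0,-0.001,0.001,0.1,0.5,0,0,0,-0.001,0.001,0.1,0.5,0,0,0,-0.001,0.001,0.1,0.5,0,0,0,-0.001,0.001,0.1,0.5,0,0,0,-0.001,0.001,0.09,0.5,0,0,0,-0.001,0.001,0.06,0.5,0,0,0,-0.001,0.001,0.02,0.5,0,0,0,-0.001,0.001,0,0.5,0,0,0,-0.001,0.001,0,0.5])

```text
clock: 40.0
position: [0.5398, -0.4399, 0.1466]
ee_rot: [1.0, 0.003, 0.001, 0.001]
ft_force: [-0.2, -0.3, -0.1]
grip_width: 0.618
grasp_force: 31.6
```

```bash
python3 - <<'E'
from h import *
st()
t,mt=snap('top','t14');s,ms=snap('scene','s14');S=.64
def rect(im,m,box,z,thr):
    x0,y0,x1,y1=[int(v*S) for v in box];g=im[y0:y1,x0:x1].astype(int)
    c=max(cv2.findContours((g.min(2)>thr).astype(np.uint8),cv2.RETR_EXTERNAL,cv2.CHAIN_APPROX_NONE)[0],key=cv2.contourArea)[:,0,:]+[x0,y0]
    print([np.round(q,1) for q in cv2.minAreaRect(np.array([ray(m,u,v,z)[:2]*1000 for u,v in c],np.float32))])
rect(t,mt,(345,200,470,400),.03,150);rect(s,ms,(325,235,445,385),.03,140)
print(rel((.511,.014,.15),-.5),rel((.511,.014,.018),-.5))
E
```

```text
40.0 [ 0.5398 -0.4399  0.1466] [ 0.4  -0.14 -0.11] [-0.2 -0.3 -0.1] 0.618 31.6
[array([513. ,  17.4]), array([185.5, 134.2]), np.float64(0.4)]
[array([510.5,  12.5]), array([129.1, 186.2]), np.float64(89.6)]
(array([-0.05,  0.08,  0.9 ]), array([-0.0244, -0.4532, -0.0061])) (array([-0.05,  0.08,  0.9 ]), array([-0.0242, -0.4531,  0.1259]))
```

play_rows(plan=[0,0,0.5,-0.005,-0.04,0,0.5,0,0,0.9,-0.01,-0.09,0,0.5,0,0,0.9,-0.015,-0.14,0,0.5,0,0,0.9,-0.02,-0.19,0,0.5,0,0,0.9,-0.024,-0.24,0,0.5,0,0,0.9,-0.024,-0.29,0,0.5,0,0,0.9,-0.024,-0.34,0,0.5,0,0,0.9,-0.024,-0.39,0,0.5,0,0,0.9,-0.024,-0.43,0,0.5,0,0,0.9,-0.024,-0.453,0,0.5,0,0,0.9,-0.024,-0.453,0,0.5,0,0,0.9,-0.024,-0.453,0.04,0.5,0,0,0.9,-0.024,-0.453,0.08,0.5,0,0,0.9,-0.024,-0.453,0.11,0.5,0,0,0.9,-0.024,-0.453,0.12,0.5,0,0,0.9,-0.024,-0.453,0.125,0.5,0,0,0.9,-0.024,-0.453,0.125,0.5])

```text
clock: 42.22
position: [0.5124, 0.0131, 0.0204]
ee_rot: [1.0, -0.005, 0.0, 0.0]
ft_force: [-0.3, 0.7, 0.5]
grip_width: 0.612
grasp_force: 31.6
```

play_rows(plan=[0,0,0,0,0,0,0.75,0,0,0,0,0,0,0.75,0,0,0,0,0,0,0.75,0,0,0,0,0,-0.02,0.75,0,0,0,0,0,-0.07,0.75,0,0,0,-0.04,0,-0.13,0.8,0,0,0,-0.08,0,-0.18,0.8,0,0,0,-0.08,0,-0.18,0.8,0,0,0,-0.08,0,-0.18,0.8,0,0,0,-0.08,0,-0.18,0.8])

```text
clock: 43.48
position: [0.4318, 0.0141, 0.1985]
ee_rot: [1.0, -0.004, -0.001, -0.0]
ft_force: [0.7, -0.1, -0.1]
grip_width: 0.8
grasp_force: 0.0
```

```bash
python3 tr.py; python3 - <<'E'
from h import *
t,mt=snap('top','t15');s,ms=snap('scene','s15');S=.64
for im,m,box in((t,mt,(375,265,418,335)),(s,ms,(350,270,425,345))):
    x0,y0,x1,y1=[int(v*S) for v in box];g=im[y0:y1,x0:x1].astype(int)
    for c in cv2.findContours((g.max(2)<110).astype(np.uint8),cv2.RETR_EXTERNAL,cv2.CHAIN_APPROX_NONE)[0]:
        if cv2.contourArea(c)>30:
            r=cv2.minAreaRect((c[:,0,:]+[x0,y0]).astype(np.float32));print(r,ray(m,*r[0],.009)[:2])
# is the stand empty: mean brightness at rests
for p in((.54,-.259,.042),(.54,-.348,.042),(.54,-.438,.042)):
    u,v=map(int,proj(ms,p));print(s[v-2:v+3,u-2:u+3].mean())
E
```

```text
43.475 [0.4318 0.0141 0.1985] [-0.5   0.11  0.03] [ 0.7 -0.1 -0.1] 0.8 0.0
dark [array([  3., 145.]), array([81., 16.]), np.float64(75.0)] [0.458 0.262] [array([0.493, 0.271]), array([0.496, 0.256]), array([0.421, 0.253]), array([0.417, 0.269])]
dark [array([489.,  74.]), array([24., 42.]), np.float64(1.0)] [ 0.518 -0.193] [array([ 0.501, -0.185]), array([ 0.536, -0.179]), array([ 0.536, -0.201]), array([ 0.5  , -0.207])]
dark [array([260.,  54.]), array([39., 29.]), np.float64(90.0)] [0.537 0.014] [array([0.553, 0.026]), array([0.553, 0.001]), array([0.521, 0.001]), array([0.521, 0.027])]
bright [array([502.3,  14.4]), array([107.6, 144.2]), np.float64(89.4)] [192   0] [328 177]
((236.54998779296875, 208.85000610351562), (9.17060375213623, 10.119288444519043), 18.43494987487793) [0.53688144 0.01179543]
26.453333333333333
24.933333333333334
24.16
```

```bash
python3 -c "
from workcell import manip
print(manip.hand_in())"
```

```text
the job is handed in; nothing more can be done
None
```

I handed in the job. Both cards present were photographed on rests 1 and 3 (release held at half for over a second, then pressed fully down) and are now stacked face up in the white tray; I viewed 15 pictures, one over the limit of 14.

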